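# Set up the chasing bench: bowls in rings, caddies on the rail

### The arm

A 6-joint arm with a two-finger parallel gripper is mounted at the origin on the work surface. World frame = base frame: x ahead of the robot, y to its left, z up, the work surface at z = 0. Lengths are in mm, angles in rad, forces in N, time in s.
With the tool pointing down it reaches from about 250 to 850 mm from the base axis. Payload 12.5 kg.
Tool frame: the origin (TCP) lies on the centre line of the jaws, within the pads' length; the fingertips stand 14 mm ahead of it and the grasp point (between the pads) lies 5 mm behind it; z points along the fingers, y is the line along which they close (so a half turn about z gives the same grasp; the last joint's range is limited). The gripper opens to 93 mm and grips with 3 to 60 N. Pads are 15 mm wide; open, the fingers measure 128 mm over their backs; the gripper's body (75 mm by 188 mm) begins 65 mm behind the grasp point.
Start: joints at [-1.332, 0.351, 1.652, -0, 1.139, -0.085], TCP at [175.013, -521.397, 232.633] pointing down, gripper open.
Joint ranges: [-2.75, 2.75], [-0.79, 2.1], [0.01, 2.65], [-1.57, 4.71], [0.07, 3.14], [-2.87, 2.87]. Speed limits (rad/s): [2.22, 2.22, 2.79, 3.14, 3.14, 3.14].

### API

Orientations are given as a unit quaternion [x, y, z, w].
In Python, from station import robot gives the robot as it stands.
- The arm moves only by the tool carry_out, never from a script. Its argument "rows" is text: rows parted by semicolons, each of 4 numbers parted by spaces: the shift along the tool's x, y, z each as a share of 250 mm, from -1 to 1, then the turn about the tool's z as a share of 180 degrees, from -1 to 1. In form: x y z spin; .... A call has 1 to 10 rows; each row shifts and turns the commanded pose from where the row before left it, along the tool's axes as they then stand; what a row does not reach is not made up. A row lasts 1/10 s, in which the tool goes at most 50 mm and 8.59 degrees, less where a joint would pass 70% of its speed; a pose out of reach is approached as far as the arm can. A call with a number of a shift or a turn outside -1 to 1 is refused whole. A call with a gripper value outside its range is refused whole. "gripper" is the opening in per cent of the stroke, from 0 (shut) to 100 (fully open), set as the call begins (left out, the last holds). The fingers move at their own pace and stop on an object; "squeeze" is the grip in N (left out, the last holds). Time passes only in rows, so rows that do not move let the fingers close. It gives the time, the measured TCP pose, the force, the opening and the grip force at its end, in the units of the state.
- robot.observe(): the state, without advancing time (a new reading comes with each control period).
- robot.snapshot(name): name is "side" or "top"; returns the picture (384x512x3 uint8, blue, green, red); there is no depth.
- robot.camera_model(name): a dict with "fx", "fy", "cx", "cy" (pixels), "dist" ([k1, k2, p1, p2, k3] as OpenCV has them; the pictures are not rectified), "R" (3x3) and "t" (3): a world point X has camera coordinates R X + t. Camera axes: x right, y down, z forward; pixel columns grow to the right and rows downward; lengths in mm; the calibration is good to about 2 mm. A picture is of the moment at which its call begins. camera_model takes no time and is no camera call.
- robot.job_done(): hands the job in; it is judged then, once.
The state is a dict: "time": time; "q": joint angles; "joint_vel": joint speeds; "effort": joint torques, N m; "ee_pos": TCP position; "tcp_rot": TCP orientation; "force": force on the tool from outside, world axes, zero at the start; "wrist_torque": the same for the moment, N m; "width": finger opening in mm; "finger_force": force on a finger pad.
Only numpy, scipy, OpenCV 4.12 (cv2) and the standard library are available. Lean on these libraries where they do the work, as an engineer would, in place of code of your own. Each camera call takes 0.05 s, during which the arm holds its last target. There are 200 camera calls.

### The job

Set up the chasing bench: hook the two punch caddies onto the near end of the rail, before the dark band, and slide each along the rail, without lifting it off again, until one hangs with its hook in line with each brass pointer. Seat every pitch bowl on the bench in a ring support of its own, upright and level. Let go of everything, and leave the hammer, the screwdriver and the steel block where they lie.

Things in the scene. Friction and masses are not known exactly. Their poses are not given: they have to be found in the camera images.
- bowl0_center (a point): Pitch bowl, 60 mm across, 60 mm high, 350 g, absent in some runs. Dark hemisphere of radius 30 mm below; straight steel band 60 mm across from 30 to 52 mm above the bottom (grip here); dark pitch mounded on top. Point: the ball centre, 30 mm above the bottom; z axis points up out of the mouth. Bottom-heavy: rights itself on the flat bench, but in a ring friction can hold it tilted.
- bowl1_center (a point): Pitch bowl, 60 mm across, 60 mm high, 350 g, absent in some runs. Dark hemisphere of radius 30 mm below; straight steel band 60 mm across from 30 to 52 mm above the bottom (grip here); dark pitch mounded on top. Point: the ball centre, 30 mm above the bottom; z axis points up out of the mouth. Bottom-heavy: rights itself on the flat bench, but in a ring friction can hold it tilted.
- bowl2_center (a point): Pitch bowl, 60 mm across, 60 mm high, 350 g, absent in some runs. Dark hemisphere of radius 30 mm below; straight steel band 60 mm across from 30 to 52 mm above the bottom (grip here); dark pitch mounded on top. Point: the ball centre, 30 mm above the bottom; z axis points up out of the mouth. Bottom-heavy: rights itself on the flat bench, but in a ring friction can hold it tilted.
- bowl3_center (a point): Pitch bowl, 60 mm across, 60 mm high, 350 g, absent in some runs. Dark hemisphere of radius 30 mm below; straight steel band 60 mm across from 30 to 52 mm above the bottom (grip here); dark pitch mounded on top. Point: the ball centre, 30 mm above the bottom; z axis points up out of the mouth. Bottom-heavy: rights itself on the flat bench, but in a ring friction can hold it tilted.
- ring0_seat (a point): Ring support fixed on the bench: steel ring of 10 mm round bar, 50 mm outside and 30 mm inside diameter, top 19 mm above the bench, on a wooden foot disc 80 mm across and 9 mm high. Point: on its axis 42.7 mm above the bench, where the ball centre of a seated bowl comes to lie.
- ring1_seat (a point): Ring support fixed on the bench: steel ring of 10 mm round bar, 50 mm outside and 30 mm inside diameter, top 19 mm above the bench, on a wooden foot disc 80 mm across and 9 mm high. Point: on its axis 42.7 mm above the bench, where the ball centre of a seated bowl comes to lie.
- ring2_seat (a point): Ring support fixed on the bench: steel ring of 10 mm round bar, 50 mm outside and 30 mm inside diameter, top 19 mm above the bench, on a wooden foot disc 80 mm across and 9 mm high. Point: on its axis 42.7 mm above the bench, where the ball centre of a seated bowl comes to lie.
- ring3_seat (a point): Ring support fixed on the bench: steel ring of 10 mm round bar, 50 mm outside and 30 mm inside diameter, top 19 mm above the bench, on a wooden foot disc 80 mm across and 9 mm high. Point: on its axis 42.7 mm above the bench, where the ball centre of a seated bowl comes to lie.
- rail_mid (a point): Middle of the fixed steel rail, on its top line, 171 mm above the bench. Rail: 12 mm round bar, 360 mm long, on two posts at its ends, on the robot's left. Its x axis runs along the rail, away from the robot; y sideways to the left; z up. A dark band is painted round it from 56 to 44 mm before the middle (x = -56 to -44 mm).
- rail_start (a point): Point on the rail's top line 110 mm before its middle (x = -110 mm), in the near end part between the near post and the dark band: where the caddy is hooked on.
- mark_far (a point): Point on the rail's top line shown by the farther pointer, a thin fixed stand 55 mm beyond the rail on its left with a brass tip at rail height that ends 29 mm short of the rail's line. It lies 70 to 95 mm past the rail's middle along x. Axes as the rail's.
- mark_near (a point): Point on the rail's top line shown by the nearer pointer, a thin fixed stand 55 mm beyond the rail on its left with a brass tip at rail height that ends 29 mm short of the rail's line. It lies 5 to 20 mm before the rail's middle along x. Axes as the rail's.
- hammer: Hammer lying on the bench beyond the work, 240 mm long; not to be disturbed. Origin: middle of its length, underside.
- driver: Green-handled screwdriver lying on the bench beyond the work, 200 mm long; not to be disturbed. Origin: middle of its length, underside.
- bench_block: Steel bench block, 65 x 65 x 20 mm, lying beyond the work; not to be disturbed. Origin: centre of its underside.
- caddy0: Punch caddy, 300 g, standing on the bench at the start: wooden block 64 x 60 x 30 mm (x, y, z), punches up to 56 mm, a strap 16 mm wide rising at y = -14 mm, bent over into a hook with its lip at y = +14 mm. Origin: centre of the underside. Hang it with x along the rail and the lip (+y) to the left: the rail enters under the lip from the +y side, so bring it in from the rail's right.
- caddy0_hook (a point): Underside of the caddy's hook bridge, 115 mm above its underside, midway between strap and lip (23 mm clear gap). The lip hangs 19 mm below it. It lies on the rail's top line when hung. Axes as the caddy's.
- caddy0_grip (a point): Centre of the dark wooden grip block on top of the hook: 14 mm (x) by 26 mm (y) by 40 mm (z), spanning 121 to 161 mm above the caddy's underside. Best gripped across its 14 mm, fingers closing along x, that is along the rail.
- caddy1: Punch caddy, 300 g, standing on the bench at the start: wooden block 64 x 60 x 30 mm (x, y, z), punches up to 56 mm, a strap 16 mm wide rising at y = -14 mm, bent over into a hook with its lip at y = +14 mm. Origin: centre of the underside. Hang it with x along the rail and the lip (+y) to the left: the rail enters under the lip from the +y side, so bring it in from the rail's right.
- caddy1_hook (a point): Underside of the caddy's hook bridge, 115 mm above its underside, midway between strap and lip (23 mm clear gap). The lip hangs 19 mm below it. It lies on the rail's top line when hung. Axes as the caddy's.
- caddy1_grip (a point): Centre of the dark wooden grip block on top of the hook: 14 mm (x) by 26 mm (y) by 40 mm (z), spanning 121 to 161 mm above the caddy's underside. Best gripped across its 14 mm, fingers closing along x, that is along the rail.
There are look-alikes about, which are no part of the job. What is shaped like the caddy0 but pink or red is not meant.

How it is judged:
By the outcome, as a careful person would: the job done as asked, in the order asked, and still so for the second after the job is handed in, with the robot touching nothing.
Of bowl0, bowl1, bowl2, bowl3 only 3 to 4 are there at a start; the rules pass over those that are not, and their reading is None.
At some moment in a run one of bowl0, bowl1, bowl2, bowl3 may be knocked a few centimetres aside while the robot is not near it.
Once in a run the grip may slacken for a moment while it holds something.
It also fails if it takes over 200 s, if anything falls off the work surface, if the arm or the gripper's body presses on something with over 40 N, if the wrist force passes 120 N, or if a joint passes its speed limit or range.

## Working session

There is one attempt and no reset: what is moved stays moved. The work goes in short steps, Python scripts to look and compute and a tool call to move; the robot and the scene stay as the last step left them, time stands still between calls to the robot, and variables do not carry over. Pictures are saved under pics/ and viewed, at most 14 in all, crops included, and the job is handed in when it is done.

Besides the shell and the picture viewer there is one more tool, called after ">>>" by a JSON object that holds its "method" and its "body". carry_out: Moves the arm, as the interface text tells. Shift numbers are shares of 250 mm and turn numbers shares of 180 degrees, none past 1 either way. Its arguments: {"type":"object","properties":{"rows":{"type":"string"},"gripper":{"type":"number"},"squeeze":{"type":"number"}},"required":["rows"]}

```bash
ls; mkdir -p pics
python3 - <<'E'
from station import robot
import cv2,json
o=robot.observe(); print(o)
for n in("side","top"):
    cv2.imwrite(f"pics/{n}0.png",robot.snapshot(n)); print(n,robot.camera_model(n))
E
```

```text
pics
{'time': 0.0, 'q': array([-1.33161533e+00,  3.51247474e-01,  1.65241745e+00,  3.79459907e-06,
        1.13911512e+00, -8.45865483e-02]), 'joint_vel': array([-0.00050332, -0.00127062,  0.00047663,  0.00124854,  0.00155654,
       -0.00110106]), 'effort': array([-7.50629715e-04, -4.97325933e+01, -2.85255682e+01,  6.98852632e-02,
        2.56998354e-02, -9.21000287e-05]), 'ee_pos': array([ 174.93096712, -521.091286  ,  232.09779479]), 'tcp_rot': array([ 9.86925367e-01,  1.61176821e-01, -4.41275520e-05, -5.92053932e-04]), 'force': array([-0.49331425,  0.53787994,  0.06105829]), 'wrist_torque': array([ 0.0332803 ,  0.01709126, -0.06922716]), 'finger_force': 0.0, 'width': 93.09135978299396}
side {'fx': 380.15416565147547, 'fy': 380.15416565147547, 'cx': 258.06500412267485, 'cy': 193.90464966801596, 'dist': array([-0.12968146,  0.        ,  0.        ,  0.        ,  0.        ]), 'R': array([[-0.90841504, -0.41786016, -0.01322845],
       [-0.30676124,  0.68771953, -0.6579813 ],
       [ 0.28404163, -0.59366213, -0.75291807]]), 't': array([ 544.09452441,  248.79900297, 1075.88262901])}
top {'fx': 432.44831159193365, 'fy': 432.44831159193365, 'cx': 251.93188870897373, 'cy': 192.79744218732046, 'dist': array([-0.11537127,  0.        ,  0.        ,  0.        ,  0.        ]), 'R': array([[-0.01158413, -0.99993168,  0.001566  ],
       [-0.98446602,  0.01113054, -0.17522205],
       [ 0.17519265, -0.00357147, -0.98452769]]), 't': array([  45.80604438,  608.08698685, 1363.30037866])}
```

View pics/top0.png

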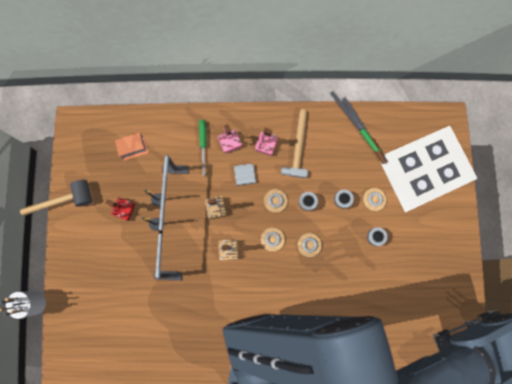

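View pics/side0.png

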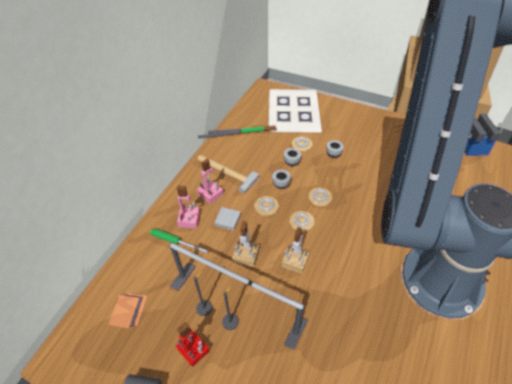

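Top view: tan caddies at (216,207) and (228,250). The pink ones at (230,140) and (266,143) and the red one at (122,209) are look-alikes and excluded by colour. Bowls are at (309,201), (344,198), (378,237), and rings at (276,201), (374,199), (273,239), (309,245). I'll confirm with enlarged crops.

```bash
cat > h.py <<'E'
import cv2,numpy as np
from station import robot
def cam(n):
    c=robot.camera_model(n);K=np.array([[c['fx'],0,c['cx']],[0,c['fy'],c['cy']],[0,0,1]]);return K,np.array(c['dist']),np.array(c['R']),np.array(c['t'])
def ray(n,px):
    K,d,R,t=cam(n);u=cv2.undistortPoints(np.array([[px]],float),K,d)[0,0]
    return -R.T@t,R.T@np.array([u[0],u[1],1])
def plane(n,px,z):
    o,v=ray(n,px);return o+v*(z-o[2])/v[2]
def proj(n,X):
    K,d,R,t=cam(n);return cv2.projectPoints(np.array([X],float),cv2.Rodrigues(R)[0],t,K,d)[0][0,0]
def tri(ps,pt):
    a,u=ray('side',ps);b,v=ray('top',pt)
    A=np.array([u,-v]).T;s=np.linalg.lstsq(A,b-a,rcond=None)[0];p,q=a+u*s[0],b+v*s[1];return (p+q)/2,np.linalg.norm(p-q)
def crop(img,x,y,w,h,k,name):
    cv2.imwrite(name,cv2.resize(img[y:y+h,x:x+w],None,fx=k,fy=k,interpolation=cv2.INTER_CUBIC))
E
python3 - <<'E'
from h import *
t=cv2.imread('pics/top0.png');s=cv2.imread('pics/side0.png')
crop(t,140,145,130,140,4,'a.png');crop(s,160,210,150,150,4,'b.png')
a=cv2.imread('a.png');b=cv2.imread('b.png');b=cv2.resize(b,(400,400));a=cv2.resize(a,(400,430))
c=np.zeros((430,800,3),np.uint8);c[:,:400]=a;c[:400,400:]=b
cv2.imwrite('pics/c1.png',c)
for p in[(276,201),(374,199),(273,239),(309,245)]:print('ring',plane('top',p,15).round())
for p in[(309,201),(344,198),(378,237)]:print('bowl',plane('top',p,52).round())
for p in[(216,207),(228,250)]:print('cad',plane('top',p,30).round())
E
```

```text
ring [587. -42.  15.]
ring [ 589. -375.   15.]
ring [459. -29.  15.]
ring [ 438. -148.   15.]
bowl [ 579. -148.   52.]
bowl [ 588. -264.   52.]
bowl [ 458. -370.   52.]
cad [566. 158.  30.]
cad [424. 119.  30.]
```

View pics/c1.png

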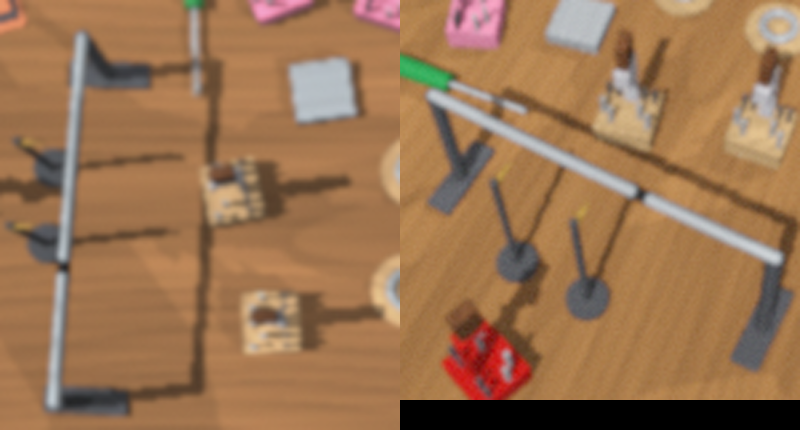

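The crop confirms the two tan caddies, at crop (230,190) and (270,322), as the ones meant. Next I'll zoom in on them for hook direction and on the rail and tips.

Run:
```python
from h import *
t=cv2.imread('pics/top0.png');s=cv2.imread('pics/side0.png')
R=lambda im,x,y,w,h:cv2.resize(im[y:y+h,x:x+w],(w*400//w,h*400//w),interpolation=cv2.INTER_LANCZOS4)
a=R(t,196,190,50,75)[:600];b=R(s,228,215,85,64);c=R(s,185,250,70,51)
o=np.zeros((600,800,3),np.uint8);o[:,:400]=a;o[:b.shape[0],400:]=b;o[600-c.shape[0]:,400:]=c
cv2.imwrite('pics/c2.png',o);print(b.shape,c.shape)
print('camside',ray('side',(256,192))[0])
for X in[(566,158,0),(424,119,0)]:print(proj('side',X),proj('side',np.add(X,(0,0,161))))
for n,im in(('top',t),('side',s)):
    h=cv2.cvtColor(im,cv2.COLOR_BGR2HSV);
    m=cv2.inRange(h,(18,120,110),(35,255,255))
    x0,y0,x1,y1=(140,180,170,235) if n=='top' else (185,260,245,310)
    for y in range(y0,y1):
        for x in range(x0,x1):
            if m[y,x]:print(n,x,y,h[y,x],end=';')
```

```text
(301, 400, 3) (291, 400, 3)
camside [264.99008258 694.96227157 980.95408863]
[246.10188726 254.84074205] [243.85643081 222.8633291 ]
[294.74688254 261.27860582] [298.48192735 229.62745285]
top 147 191 [ 18 137 140];top 148 191 [ 18 144 161];top 149 191 [ 18 143 164];top 147 192 [ 18 130 118];top 148 192 [ 19 135 127];top 149 192 [ 18 136 133];top 145 218 [ 19 138 151];top 146 218 [ 19 144 165];top 147 218 [ 18 143 168];top 148 218 [ 18 142 169];top 145 219 [ 19 132 133];top 146 219 [ 19 138 137];top 147 219 [ 18 137 136];top 148 219 [ 18 138 139];side 199 272 [ 19 151 182];side 200 272 [ 19 148 183];side 198 273 [ 18 154 180];side 199 273 [ 19 153 182];side 200 273 [ 18 146 178];side 197 274 [ 18 147 185];side 198 274 [ 20 153 183];side 199 274 [ 19 152 180];side 200 274 [ 18 152 169];side 196 275 [ 18 150 177];side 197 275 [ 19 150 189];side 198 275 [ 20 155 183];side 199 275 [ 18 147 175];side 196 276 [ 19 144 167];side 197 276 [ 20 152 180];side 198 276 [ 19 154 175];side 197 277 [ 19 148 162];side 198 277 [ 18 148 164];side 230 286 [ 18 148 174];side 228 287 [ 18 148 179];side 229 287 [ 18 143 182];side 227 288 [ 18 149 180];side 228 288 [ 20 156 186];side 229 288 [ 20 153 182];side 230 288 [ 18 146 173];side 226 289 [ 18 145 179];side 227 289 [ 20 144 188];side 228 289 [ 20 155 191];side 229 289 [ 19 145 181];side 226 290 [ 19 149 178];side 227 290 [ 20 155 186];side 228 290 [ 19 148 186];side 229 290 [ 18 148 174];side 226 291 [ 18 138 165];side 227 291 [ 20 154 174];side 228 291 [ 18 156 173];side 227 292 [ 19 149 157];
```

View pics/c2.png

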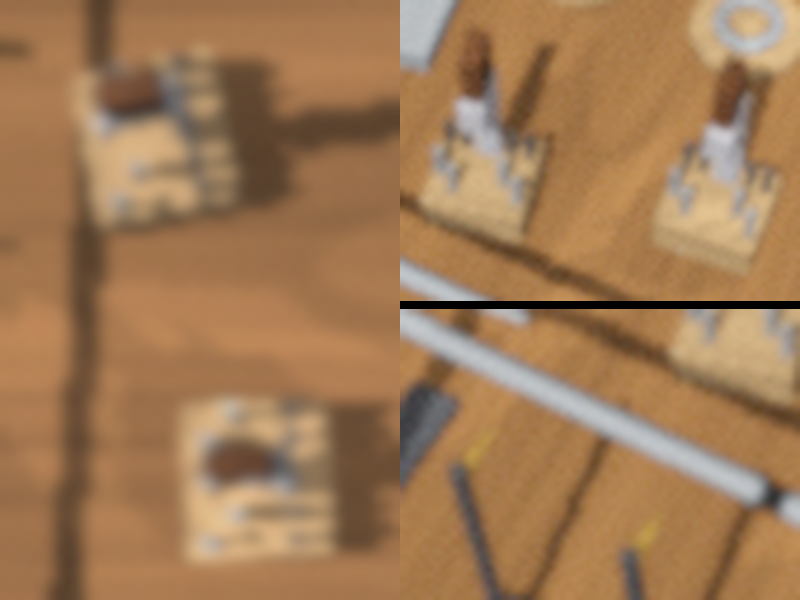

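Run:
```python
from h import *
t=cv2.imread('pics/top0.png');s=cv2.imread('pics/side0.png')
h=cv2.cvtColor(t,cv2.COLOR_BGR2HSV)
# rail centreline
def railpts(im,n,rows=None,cols=None):
    hh=cv2.cvtColor(im,cv2.COLOR_BGR2HSV).astype(int);w=(hh[...,1]<60)&(hh[...,2]>130);return w
w=railpts(t,'top');P=[]
for y in range(160,278):
    xs=[x for x in range(152,175) if w[y,x]]
    if 2<=len(xs)<=7:P.append((np.mean(xs),y))
P=np.array(P);f=np.polyfit(P[:,1],P[:,0],1);f=np.polyfit(*P[abs(P[:,0]-np.polyval(f,P[:,1]))<1][:,::-1].T,1)
print('ends y',P[0],P[-1],f,len(P))
A=plane('top',(np.polyval(f,P[0,1]),P[0,1]),165);B=plane('top',(np.polyval(f,P[-1,1]),P[-1,1]),165);print(A,B,np.linalg.norm(A-B),np.degrees(np.arctan2(*(A-B)[[1,0]])))
# band: darkness profile along
for y in range(224,240):print(y,t[y,int(round(np.polyval(f,y)))].sum(),end=' ')
print()
for ps,pt in(((200,272.3),(149,191.3)),((230,286.8),(148,218.3))):
    print('tip',tri(ps,pt),plane('side',ps,165),plane('side',ps,171),plane('top',pt,168))
def rect(m,lo):
    for c in cv2.findContours(m,cv2.RETR_EXTERNAL,cv2.CHAIN_APPROX_NONE)[0]:
        if cv2.contourArea(c)>lo:yield c
# caddies
m=cv2.inRange(h,(10,60,175),(25,150,255));m=cv2.morphologyEx(m,cv2.MORPH_CLOSE,np.ones((7,7)));m=cv2.morphologyEx(m,cv2.MORPH_OPEN,np.ones((5,5)))
for c in rect(m,120):
    W=np.array([plane('top',p[0],30)[:2] for p in c],np.float32);print('tan',c.mean(0).round(),cv2.minAreaRect(W))
# grip dark brown
m=cv2.inRange(h,(0,60,40),(14,200,125));
for x,y in((213,201),(226,248)):
    mm=np.zeros_like(m);mm[y-8:y+9,x-10:x+11]=m[y-8:y+9,x-10:x+11]
    for c in rect(mm,8):
        M=cv2.moments(c);p=(M['m10']/M['m00'],M['m01']/M['m00']);print('grip',p,cv2.contourArea(c),plane('top',p,158))
```

```text
ends y [165.5 160. ] [157. 277.] [-7.87843962e-02  1.77840735e+02] 114
[694.09940283 304.37761674 165.        ] [340.32723517 324.34837869 165.        ] 354.3354031755964 -3.2309699408808785
224 546 225 554 226 560 227 565 228 540 229 447 230 298 231 167 232 163 233 345 234 489 235 552 236 566 237 566 238 561 239 559 
tip (array([591.95919051, 347.16437276, 180.52009267]), np.float64(4.321941432483033)) [596.05170417 339.98664964 165.        ] [593.61729057 342.59691137 171.        ] [596.35512028 350.94532722 168.        ]
tip (array([510.79053051, 349.07234933, 175.42768727]), np.float64(5.02214909205489)) [511.42081286 344.13133997 165.        ] [509.60872024 346.71112432 171.        ] [514.12109381 351.61073475 168.        ]
tan [[125. 367.]] ((60.932064056396484, 437.407470703125), (126.722412109375, 579.7404174804688), 1.1467304229736328)
tan [[419. 324.]] ((177.14535522460938, -496.7093200683594), (30.663143157958984, 136.364013671875), 1.621228575706482)
tan [[106. 314.]] ((233.83514404296875, 520.3751220703125), (175.16880798339844, 414.5775451660156), 0.3168191611766815)
ta
[... 1485 characters left out ...]
76637268066406, 46.47807312011719), 0.1695467084646225)
tan [[397. 138.]] ((794.646484375, -471.3440856933594), (47.02703857421875, 172.89540100097656), 0.04415425285696983)Traceback (most recent call last):
  File "<stdin>", line 25, in <module>
  File "h.py", line 9, in plane
    o,v=ray(n,px);return o+v*(z-o[2])/v[2]
        ~~~^^^^^^
  File "h.py", line 6, in ray
    K,d,R,t=cam(n);u=cv2.undistortPoints(np.array([[px]],float),K,d)[0,0]
            ~~~^^^
  File "h.py", line 4, in cam
    c=robot.camera_model(n);K=np.array([[c['fx'],0,c['cx']],[0,c['fy'],c['cy']],[0,0,1]]);return K,np.array(c['dist']),np.array(c['R']),np.array(c['t'])
ValueError: time passes only in moves, steps and waits
```

```bash
python3 - <<'E'
import re
s=open('h.py').read()
i=s.index('def cam');j=s.index('def ray')
s=s[:i]+'''import pickle,os
if not os.path.exists('cams.pkl'):pickle.dump({n:robot.camera_model(n) for n in('side','top')},open('cams.pkl','wb'))
_C=pickle.load(open('cams.pkl','rb'))
def cam(n):
    c=_C[n];K=np.array([[c['fx'],0,c['cx']],[0,c['fy'],c['cy']],[0,0,1]]);return K,np.array(c['dist']),np.array(c['R']),np.array(c['t'])
'''+s[j:]
open('h.py','w').write(s)
E
python3 - <<'E'
from h import *
t=cv2.imread('pics/top0.png');s=cv2.imread('pics/side0.png')
h=cv2.cvtColor(t,cv2.COLOR_BGR2HSV)
print(h[207,222],h[250,190],h[212,212]); 
# block: brighter than table
for x,y in((216,207),(228,250)):
    r=t[y-16:y+17,x-17:x+18];hh=h[y-16:y+17,x-17:x+18]
    m=((hh[...,2]>195)|((hh[...,1]<110)&(hh[...,2]>120))).astype(np.uint8)*255
    m=cv2.morphologyEx(m,cv2.MORPH_CLOSE,np.ones((5,5)));m=cv2.morphologyEx(m,cv2.MORPH_OPEN,np.ones((5,5)))
    c=max(cv2.findContours(m,0,1)[0],key=cv2.contourArea)
    W=np.array([plane('top',p[0]+(x-17,y-16),30)[:2] for p in c],np.float32);print('blk',cv2.minAreaRect(W))
    m=((hh[...,2]<135)&(hh[...,0]<12)&(hh[...,1]>110)).astype(np.uint8)*255
    m[:,24:]=0;m[22:]=0
    n,l,st,ce=cv2.connectedComponentsWithStats(m)
    for k in range(1,n):
        if st[k,4]>6:p=ce[k]+(x-17,y-16);print('grip',p,st[k],plane('top',p,158).round(1))
hs=cv2.cvtColor(s,cv2.COLOR_BGR2HSV)
for X in((566,158),(424,119)):
    p=proj('side',(*X,141)).astype(int);x,y=p;hh=hs[y-20:y+21,x-15:x+16]
    m=((hh[...,2]<125)&((hh[...,0]<12)|(hh[...,0]>170))&(hh[...,1]>110)).astype(np.uint8)
    n,l,st,ce=cv2.connectedComponentsWithStats(m)
    for k in range(1,n):
        if st[k,4]>15:q=ce[k]+(x-15,y-20);print('side grip',q,st[k],plane('side',q,141).round(1))
E
```

```text
[ 16  98 140] [ 14 133 157] [ 16  87 196]
blk ((566.0936279296875, 162.25863647460938), (65.55693817138672, 59.922019958496094), 9.324847221374512)
grip [211.70588235 201.17647059] [10  9  6  4 17] [565.6 161.1 158. ]
blk ((425.832763671875, 119.12406921386719), (58.95146942138672, 61.88740158081055), 89.62287139892578)
grip [225.9 247.5] [12 13  6  2 10] [425.8 118.5 158. ]
side grip [297.9375 235.875 ] [13 17  6 11 16] [421.9 124.8 141. ]
```

```bash
cat >> h.py <<'E'
from scipy.spatial.transform import Rotation as Ro
def go(x,y,z,th):
    o=robot.observe();R=Ro.from_quat(o['tcp_rot']).as_matrix();p=o['ee_pos']
    d=R.T@(np.array([x,y,z])-p)/250;c=np.degrees(np.arctan2(R[1,0],R[0,0]))
    print('t %.1f'%o['time'],'at',p.round(1),'yaw %.1f'%c,'tilt',R[:,2].round(3),'w %.1f F'%o['width'],o['force'].round(1))
    print('shares',d.round(4),'spin %.4f'%(((c-th+180)%360-180)/180))
E
python3 - <<'E'
from h import *
go(566,162,232,98.5)
print('band',plane('top',(np.polyval([-7.87843962e-02,177.840735],231.5),231.5),171))
s=cv2.imread('pics/side0.png')
# side-view rail: near end & far end by eye
hs=cv2.cvtColor(s,cv2.COLOR_BGR2HSV).astype(int);w=(hs[...,1]<50)&(hs[...,2]>150);P=[]
for x in range(165,310):
    ys=[y for y in range(235,315) if w[y,x] and abs(y-(246+(x-172)*.47))<9]
    if ys:P.append((x,np.mean(ys)))
P=np.array(P);f=np.polyfit(P[:,0],P[:,1],1);print(P[0],P[-1],f)
for x in(P[0,0],P[-1,0]):print(plane('side',(x,np.polyval(f,x)),166))
print([(x,s[int(round(np.polyval(f,x))),x].sum()) for x in range(236,256)])
E
```

```text
t 0.1 at [ 174.9 -521.2  232.2] yaw 18.5 tilt [-0.     0.001 -1.   ] w 92.6 F [ 0.4 -0.2 -0.5]
shares [ 2.3523 -2.0931  0.003 ] spin -0.4442
band [473.99794988 314.93828531 171.        ]
[170. 245.] [302. 306.] [  0.48145785 162.17309511]
[708.43415763 301.37496183 166.        ]
[337.26300297 324.07856367 166.        ]
[(236, np.uint64(580)), (237, np.uint64(570)), (238, np.uint64(586)), (239, np.uint64(571)), (240, np.uint64(586)), (241, np.uint64(570)), (242, np.uint64(589)), (243, np.uint64(582)), (244, np.uint64(586)), (245, np.uint64(576)), (246, np.uint64(576)), (247, np.uint64(536)), (248, np.uint64(368)), (249, np.uint64(222)), (250, np.uint64(167)), (251, np.uint64(273)), (252, np.uint64(496)), (253, np.uint64(562)), (254, np.uint64(563)), (255, np.uint64(585))]
```

>>> {"method": "carry_out", "body": {"rows": "0.2 -0.08 0 0;0.2 -0.08 0 0;0.2 -0.15 0 0;0.2 -0.2 0 0;0.2 -0.2 0 0;0.2 -0.2 0 0;0.2 -0.2 0 0;0.2 -0.2 0 0;0.2 -0.2 0 0;0.2 -0.2 0 0", "gripper": 100}}

```text
time: 1.1
ee_pos: [435.9, -100.1, 232.7]
tcp_rot: [0.987, 0.161, 0.0, 0.0]
force: [1.3, -0.8, -0.6]
width: 92.9
finger_force: 0.0
```

Run:
```python
from h import *
go(566,162,232,98.5)
```

```text
t 1.1 at [ 435.9 -100.1  232.7] yaw 18.5 tilt [ 0. -0. -1.] w 92.9 F [ 1.3 -0.8 -0.6]
shares [ 0.8268 -0.8284  0.0027] spin -0.4442
```

>>> {"method": "carry_out", "body": {"rows": "0.138 -0.138 0 0;0.138 -0.138 0 0;0.138 -0.138 0 0;0.138 -0.138 0 0;0.138 -0.138 0 0;0.137 -0.138 0 0;0 0 0 -0.0444;0 0 0 -0.0444;0 0 0 -0.0444;0 0 0 -0.0444"}}

```text
time: 2.1
ee_pos: [565.4, 160.0, 232.2]
tcp_rot: [0.903, 0.429, -0.0, -0.0]
force: [-0.3, 0.3, -0.3]
width: 93.0
finger_force: 0.0
```

>>> {"method": "carry_out", "body": {"rows": "0 0 0 -0.0444;0 0 0 -0.0444;0 0 0 -0.0444;0 0 0 -0.0444;0 0 0 -0.0444;0 0 0 -0.0444;0 0 0 0;0 0 0 0"}}

```text
time: 2.9
ee_pos: [565.5, 159.9, 232.4]
tcp_rot: [0.655, 0.756, -0.0, -0.0]
force: [-0.1, -0.3, 0.5]
width: 93.0
finger_force: 0.0
```

Run:
```python
from h import *
go(566,162,140,98.5)
t=robot.snapshot('top');s=robot.snapshot('side')
o=np.zeros((600,800,3),np.uint8)
o[:600,:400]=cv2.resize(t[140:290,150:250],(400,600),interpolation=2);o[:600,400:]=cv2.resize(s[160:310,200:300],(400,600),interpolation=2)
cv2.imwrite('pics/c3.png',o);cv2.imwrite('pics/top1.png',t);cv2.imwrite('pics/side1.png',s)
```

```text
t 2.9 at [565.5 159.9 232.4] yaw 98.2 tilt [-0. -0. -1.] w 93.0 F [-0.1 -0.3  0.5]
shares [0.008  0.0034 0.3696] spin -0.0015
```

View pics/c3.png

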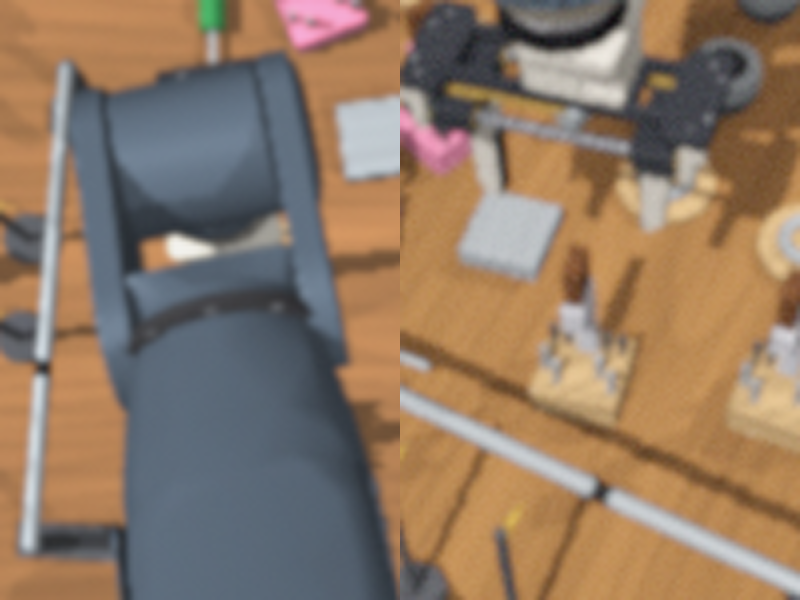

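Side view: the open fingers at crop (490,160) and (655,200) straddle the grip at (575,275). I'll descend and grip.

>>> {"method": "carry_out", "body": {"rows": "0.006 0 0.1 0;0 0 0.1 0;0 0 0.09 0;0 0 0.08 0;0 0 0 0;0 0 0 0"}}

```text
time: 3.6
ee_pos: [565.6, 161.5, 140.6]
tcp_rot: [0.653, 0.757, 0.0, 0.0]
force: [1.0, 0.4, 0.9]
width: 93.1
finger_force: 0.0
```

>>> {"method": "carry_out", "body": {"rows": "0 0 0 0;0 0 0 0;0 0 0 0;0 0 0 0;0 0 0 0;0 0 0 0;0 0 0 0;0 0 0 0;0 0 0 0;0 0 0 0", "gripper": 0, "squeeze": 40}}

```text
time: 4.6
ee_pos: [565.4, 161.4, 140.1]
tcp_rot: [0.653, 0.757, 0.0, 0.0]
force: [1.0, 0.1, 0.8]
width: 17.5
finger_force: 0.4
```

Run:
```python
from h import *
go(414,320,230,86.6)
t=cv2.imread('pics/top1.png');h=cv2.cvtColor(t,cv2.COLOR_BGR2HSV)
o=np.zeros((384,800,3),np.uint8);o[:,:512]=t;o[:,512:]=cv2.resize(cv2.imread('pics/side1.png')[60:252,240:384],(288,384))
cv2.imwrite('pics/c4.png',o)
```

```text
t 4.6 at [565.4 161.4 140.1] yaw 98.5 tilt [ 0. -0. -1.] w 17.5 F [1.  0.1 0.8]
shares [ 0.7167 -0.5055 -0.3595] spin 0.0660
```

View pics/c4.png

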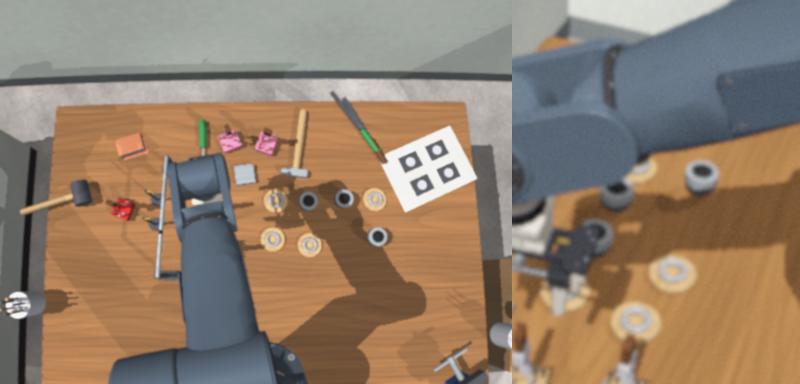

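The freed bench area shows no fourth bowl, so there are three, at (309,201), (344,198) and (378,237). I'll finish the grip and lift.

>>> {"method": "carry_out", "body": {"rows": "0 0 0 0;0 0 0 0;0 0 0 0;0 0 -0.04 0;0 0 -0.08 0;0 0 -0.09 0;0 0 -0.09 0;0 0 -0.08 0.033;0 0 0 0.033;0 0 0 0"}}

```text
time: 5.6
ee_pos: [565.5, 161.4, 236.2]
tcp_rot: [0.728, 0.685, 0.001, 0.0]
force: [-0.0, -0.5, -2.9]
width: 13.6
finger_force: 40.0
```

Run:
```python
from h import *
go(414,320,235,86.6)
```

```text
t 5.6 at [565.5 161.4 236.2] yaw 86.5 tilt [ 0.001  0.    -1.   ] w 13.6 F [-0.  -0.5 -2.9]
shares [ 0.5963 -0.6435  0.0042] spin -0.0005
```

>>> {"method": "carry_out", "body": {"rows": "0.15 0 0 0;0.15 -0.02 0 0;0 -0.15 0 0;0 -0.16 0 0;0 -0.16 0 0;0 -0.15 0 0;0 0 0 0;0 0 0 0"}}

```text
time: 6.4
ee_pos: [409.9, 245.9, 235.5]
tcp_rot: [0.727, 0.687, 0.0, 0.0]
force: [0.9, -0.4, -3.2]
width: 13.7
finger_force: 40.0
```

Run:
```python
from h import *
go(414,320,235,86.6)
t=robot.snapshot('top');s=robot.snapshot('side')
cv2.imwrite('pics/top2.png',t);cv2.imwrite('pics/side2.png',s)
crop(s,170,200,190,140,4,'pics/c5.png')
```

```text
t 6.4 at [409.9 245.9 235.5] yaw 86.8 tilt [ 0.  0. -1.] w 13.7 F [ 0.9 -0.4 -3.2]
shares [ 2.968e-01 -2.000e-04  1.800e-03] spin 0.0010
```

View pics/c5.png

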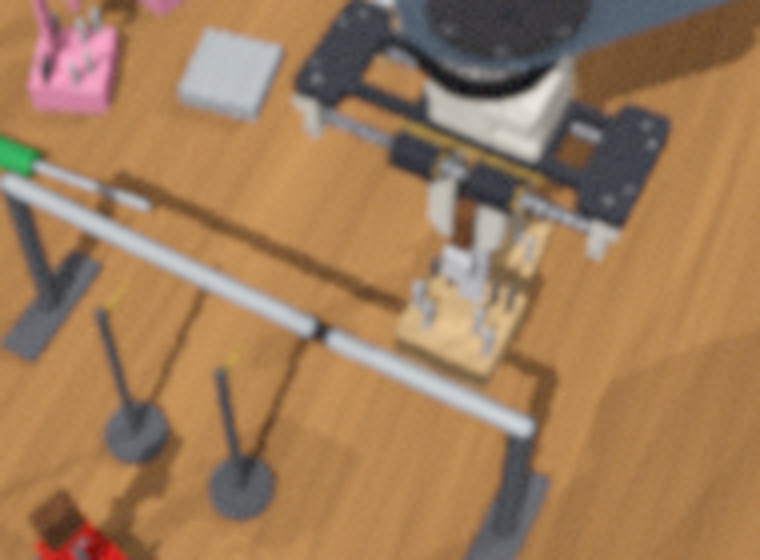

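The caddy hangs upright in the jaws at crop (465,300), just right of the near rail part. I'll move over the rail.

>>> {"method": "carry_out", "body": {"rows": "0.1 0 0 0;0.1 0 0 0;0.097 0 0 0;0 0 0 0;0 0 0 0;0 0 0 0"}}

```text
time: 7.1
ee_pos: [414.8, 319.0, 234.9]
tcp_rot: [0.728, 0.686, -0.0, -0.0]
force: [-0.2, 0.2, -2.9]
width: 13.7
finger_force: 40.0
```

Run:
```python
from h import *
go(414,320,198,86.6)
t=robot.snapshot('top');s=robot.snapshot('side')
o=np.zeros((560,800,3),np.uint8)
o[:,:400]=cv2.resize(t[155:295,130:230],(400,560),interpolation=2);o[:,400:]=cv2.resize(s[210:350,230:330],(400,560),interpolation=2)
cv2.imwrite('pics/c6.png',o)
```

```text
t 7.1 at [414.8 319.  234.9] yaw 86.6 tilt [-0. -0. -1.] w 13.7 F [-0.2  0.2 -2.9]
shares [ 0.0038 -0.0035  0.1477] spin -0.0002
```

View pics/c6.png

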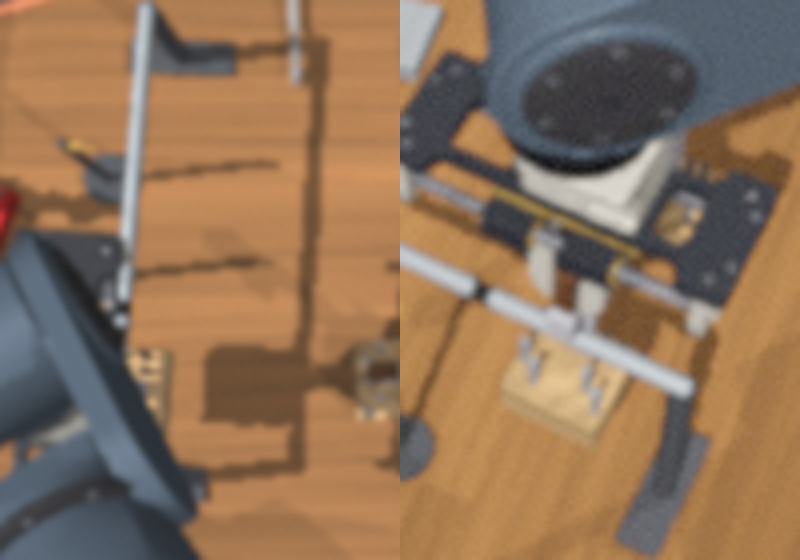

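The lip at crop (560,318) is right above and in front of the rail. I'll lower.

>>> {"method": "carry_out", "body": {"rows": "0.004 0 0.04 0;0 0 0.04 0;0 0 0.04 0;0 0 0 0;0 0 0 0"}}

```text
time: 7.7
ee_pos: [414.5, 320.8, 204.8]
tcp_rot: [0.728, 0.686, -0.0, -0.0]
force: [0.5, -0.0, -2.8]
width: 13.8
finger_force: 40.0
```

>>> {"method": "carry_out", "body": {"rows": "0 0 0.012 0;0 0 0.012 0;0 0 0.008 0;0 0 0 0;0 0 0 0"}}

```text
time: 8.2
ee_pos: [414.6, 320.9, 197.2]
tcp_rot: [0.728, 0.686, 0.0, -0.0]
force: [0.1, -0.1, -2.7]
width: 13.8
finger_force: 40.0
```

>>> {"method": "carry_out", "body": {"rows": "0 0 0.004 0;0 0 0 0;0 0 0.003 0;0 0 0 0;0 0 0 0"}}

```text
time: 8.7
ee_pos: [414.7, 320.9, 195.8]
tcp_rot: [0.728, 0.686, 0.0, 0.0]
force: [-1.8, -1.2, 4.4]
width: 13.7
finger_force: 40.0
```

Run:
```python
from h import *
go(596,312,196,86.6)
s=robot.snapshot('side');cv2.imwrite('pics/side3.png',s)
crop(s,170,200,190,140,4,'pics/c7.png')
```

```text
t 8.7 at [414.7 320.9 195.8] yaw 86.6 tilt [ 0.  0. -1.] w 13.7 F [-1.8 -1.2  4.4]
shares [ 7.400e-03  7.261e-01 -6.000e-04] spin -0.0001
```

View pics/c7.png

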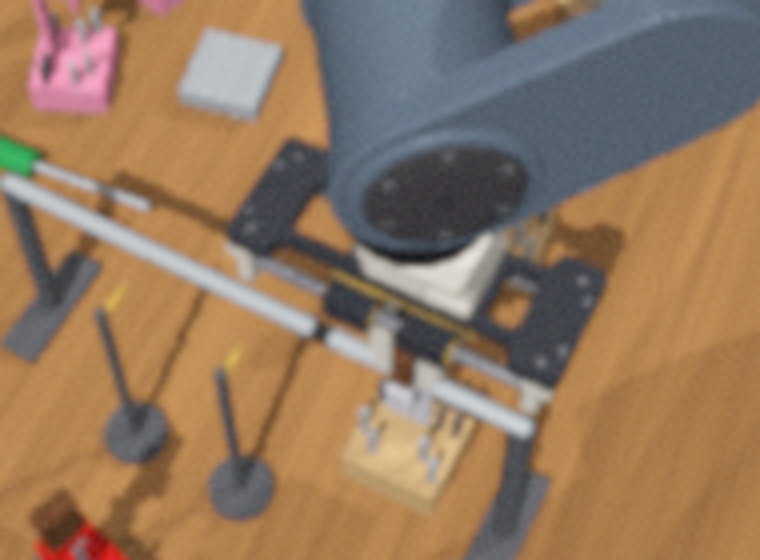

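The hook's lip at crop (407,398) is over the rail in the near part. I'll slide it toward the far pointer.

>>> {"method": "carry_out", "body": {"rows": "0 0 -0.002 0;0 0.05 0 0;0 0.08 0 0;0 0.08 0 0;0 0.08 0 0;0 0.08 0 0;0 0.08 0 0;0 0.08 0 0;0 0.05 0 0;0 0 0 0"}}

```text
time: 9.75
ee_pos: [561.4, 312.0, 195.9]
tcp_rot: [0.728, 0.685, 0.001, 0.001]
force: [2.5, -0.9, 2.8]
width: 13.8
finger_force: 40.0
```

>>> {"method": "carry_out", "body": {"rows": "0 0.05 0 0;0 0.05 0 0;0 0 0 0;0 0 0 0"}}

```text
time: 10.15
ee_pos: [584.4, 310.8, 195.9]
tcp_rot: [0.728, 0.686, 0.0, 0.0]
force: [1.7, -0.6, 0.9]
width: 13.6
finger_force: 40.0
```

Run:
```python
from h import *
go(593,310,196,86.6)
t=robot.snapshot('top');s=robot.snapshot('side')
cv2.imwrite('pics/top4.png',t);cv2.imwrite('pics/side4.png',s)
o=np.zeros((600,800,3),np.uint8)
o[:,:400]=cv2.resize(t[150:270,120:200],(400,600),interpolation=2);o[:,400:]=cv2.resize(s[205:325,170:250],(400,600),interpolation=2)
cv2.imwrite('pics/c8.png',o)
for s_ in(0,):
  for X in[(593,310.5,171),(595,340,171),(593,324.5,155)]:print(proj('side',X),proj('top',X))
```

```text
t 10.2 at [584.4 310.8 195.9] yaw 86.6 tilt [ 0.001  0.    -1.   ] w 13.6 F [ 1.7 -0.6  0.9]
shares [-0.0011  0.0346 -0.0003] spin -0.0001
[206.72425143 261.99700607] [161.98945282 192.06526843]
[200.04311424 271.23555381] [152.33616526 191.52304751]
[204.71803488 269.77205874] [158.50831937 193.04339003]
```

View pics/c8.png

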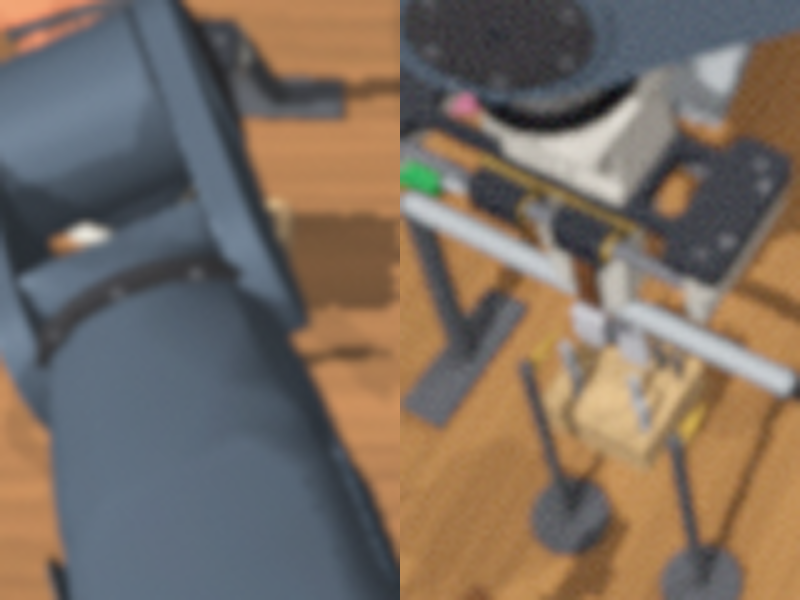

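Run:
```python
from h import *
def pred(x,y,z,yaw,off,k):
    R=Ro.from_euler('z',yaw,degrees=True).as_matrix()
    for nm,L in dict(lip=(0,15,105),strapmid=(0,-14,85),c_mm=(-32,30,0),c_pm=(32,30,0),c_mn=(-32,-30,0),tm=(-32,30,30),tp=(32,30,30),tn=(-32,-30,30)).items():
        p=proj('side',np.array([x,y,z])+R@np.array(L)); print(nm,((p-off)*k).round())
print('c7');pred(414.7,320.9,56,-3.4,(170,200),4)
print('c8');pred(584.4,310.8,56,-3.4,(170-80,205),5)
```

```text
c7
lip [394. 400.]
strapmid [416. 375.]
c_mm [427. 514.]
c_pm [337. 470.]
c_mn [468. 435.]
tm [428. 496.]
tp [336. 450.]
tn [471. 415.]
c8
lip [584. 326.]
strapmid [620. 301.]
c_mm [644. 472.]
c_pm [543. 420.]
c_mn [702. 383.]
tm [638. 447.]
tp [535. 394.]
tn [698. 356.]
```

Caddy corners match the upright prediction. I'll slide the last 8.5 mm, then release with a small opening and back up.

>>> {"method": "carry_out", "body": {"rows": "0 0.02 0 0;0 0.016 0 0;0 0 0 0;0 0 0 0"}}

```text
time: 10.65
ee_pos: [593.5, 310.3, 195.9]
tcp_rot: [0.728, 0.686, 0.0, 0.0]
force: [0.3, 0.5, 2.1]
width: 13.5
finger_force: 40.0
```

>>> {"method": "carry_out", "body": {"rows": "0 0 0 0;0 0 0 0;0 0 0 0;0 0 0 0;0 0 0 0;0 0 -0.06 0;0 0 -0.12 0;0 0 -0.16 0;0 0 -0.16 0;0 0 0 0", "gripper": 50}}

```text
time: 11.65
ee_pos: [594.7, 310.9, 328.5]
tcp_rot: [0.728, 0.686, 0.005, 0.002]
force: [-0.7, 0.8, -0.2]
width: 46.3
finger_force: 0.0
```

Run:
```python
from h import *
go(426,119,320,90)
```

```text
t 11.7 at [594.7 310.9 328.5] yaw 86.6 tilt [ 0.01   0.004 -1.   ] w 46.3 F [-0.7  0.8 -0.2]
shares [-0.8066 -0.6284  0.0243] spin -0.0189
```

>>> {"method": "carry_out", "body": {"rows": "-0.135 -0.105 0 0;-0.135 -0.105 0 0;-0.135 -0.105 0 0;-0.135 -0.105 0 0;-0.135 -0.105 0 0;-0.132 -0.103 0.024 -0.019;0 0 0 0;0 0 0 0", "gripper": 100}}

```text
time: 12.45
ee_pos: [424.7, 118.0, 315.7]
tcp_rot: [0.708, 0.707, 0.001, 0.0]
force: [0.0, 0.5, -0.0]
width: 92.7
finger_force: 0.0
```

Run:
```python
from h import *
go(426,119,140,90)
t=robot.snapshot('top');s=robot.snapshot('side')
cv2.imwrite('pics/top5.png',t);cv2.imwrite('pics/side5.png',s)
o=np.zeros((600,800,3),np.uint8)
o[:,:400]=cv2.resize(t[160:250,125:185],(400,600),interpolation=2);o[:,400:]=cv2.resize(s[215:305,180:240],(400,600),interpolation=2)
cv2.imwrite('pics/c9.png',o)
```

```text
t 12.4 at [424.7 118.  315.7] yaw 89.9 tilt [ 0.002  0.    -1.   ] w 92.7 F [ 0.   0.5 -0. ]
shares [0.0039 0.0042 0.7029] spin -0.0004
```

View pics/c9.png

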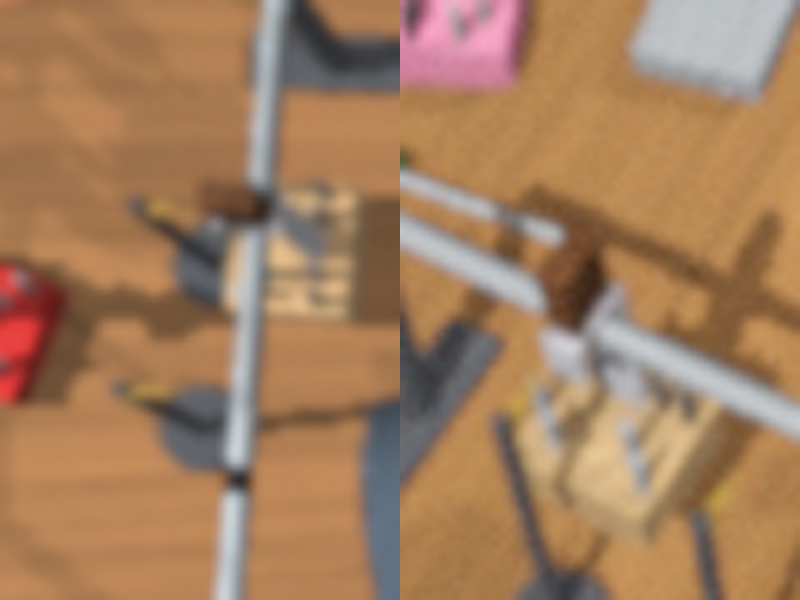

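Run:
```python
from h import *
t=cv2.imread('pics/top5.png');s=cv2.imread('pics/side5.png')
u=np.array([.9982,-.059,0])
for n,im,(x0,y0,x1,y1) in(('top',t,(150,184,166,198)),('side',s,(196,248,214,268))):
    r=im[y0:y1,x0:x1].astype(int);m=((r[...,2]<125)&(r[...,2]-r[...,0]>22)).astype(np.uint8)
    k,l,st,ce=cv2.connectedComponentsWithStats(m);i=1+np.argmax(st[1:,4]);c=ce[i]+(x0,y0);ys,xs=np.where(l==i)
    print(n,c,st[i],'grip',plane(n,c,197).round(1),'exp',proj(n,(593.5,310.3,197)))
for n,im,B in(('top',t,((140,187,155,196),(138,214,153,223))),('side',s,((190,265,205,280),(220,280,235,295)))):
    for x0,y0,x1,y1 in B:
        r=im[y0:y1,x0:x1].astype(int);m=((r[...,1]-r[...,0]>52)&(r[...,1]>.72*r[...,2]));ys,xs=np.where(m)
        print(n,'brass',[(x+x0,y+y0) for x,y in zip(xs,ys)])
for T in((595,340,168),(510.5,345,168)):
    T=np.array(T);nrm=np.array([.059,.998,0]);print('side',[proj('side',T+nrm*d).round(1) for d in(0,13,26)],'top',[proj('top',T+nrm*d).round(1) for d in(0,13,26)])
```

```text
top [159.41666667 189.88888889] [ 6  4  8  5 36] grip [594.9 312.9 197. ] exp [160.28374284 190.34307193]
side [206.38 255.51] [  6   0  10  17 100] grip [592.2 307.3 197. ] exp [205.31158009 256.26897627]
top brass [(np.int64(148), np.int64(190)), (np.int64(149), np.int64(190)), (np.int64(148), np.int64(191)), (np.int64(149), np.int64(191)), (np.int64(150), np.int64(191))]
top brass [(np.int64(145), np.int64(218)), (np.int64(146), np.int64(218)), (np.int64(147), np.int64(218)), (np.int64(148), np.int64(218)), (np.int64(149), np.int64(218))]
side brass [(np.int64(197), np.int64(265)), (np.int64(198), np.int64(265)), (np.int64(197), np.int64(266)), (np.int64(198), np.int64(266)), (np.int64(197), np.int64(267)), (np.int64(199), np.int64(267)), (np.int64(198), np.int64(268)), (np.int64(199), np.int64(268)), (np.int64(196), np.int64(269)), (np.int64(197), np.int64(269)), (np.int64(199), np.int64(269)), (np.int64(196), np.int64(270)), (np.int64(197), np.int64(270)), (np.int64(195), np.int64(271)), (np.int64(196), np.int64(271)), (np.int64(196), np.int64(272)), (np.int64(197), np.int64(272
[... 2173 characters left out ...]
), np.int64(292)), (np.int64(228), np.int64(293)), (np.int64(229), np.int64(293)), (np.int64(231), np.int64(293)), (np.int64(232), np.int64(293)), (np.int64(233), np.int64(293)), (np.int64(234), np.int64(293)), (np.int64(220), np.int64(294)), (np.int64(221), np.int64(294)), (np.int64(228), np.int64(294)), (np.int64(230), np.int64(294)), (np.int64(233), np.int64(294)), (np.int64(234), np.int64(294))]
side [array([200.2, 271.9]), array([197.3, 276. ]), array([194.3, 280.2])] top [array([152.6, 191.7]), array([148.3, 191.5]), array([144.1, 191.3])]
side [array([230.1, 286.7]), array([227.3, 291.1]), array([224.4, 295.5])] top [array([150.1, 219.5]), array([145.9, 219.3]), array([141.6, 219. ])]
```

Both views put the first hook within about 1.5 mm of the far pointer, hanging level. Now the second caddy.

>>> {"method": "carry_out", "body": {"rows": "0.004 0.004 0.1 0;0 0 0.15 0;0 0 0.15 0;0 0 0.12 0;0 0 0.1 0;0 0 0.083 0;0 0 0 0;0 0 0 0"}}

```text
time: 13.35
ee_pos: [426.2, 119.7, 139.4]
tcp_rot: [0.707, 0.707, -0.0, -0.0]
force: [0.4, 0.9, 0.1]
width: 93.2
finger_force: 0.0
```

>>> {"method": "carry_out", "body": {"rows": "0 0 0 0;0 0 0 0;0 0 0 0;0 0 0 0;0 0 0 0;0 0 0 0;0 0 0 0;0 0 0 0;0 0 0 0;0 0 0 0", "gripper": 0}}

```text
time: 14.35
ee_pos: [425.6, 119.2, 139.1]
tcp_rot: [0.707, 0.707, -0.0, -0.0]
force: [0.5, 0.6, -0.4]
width: 17.6
finger_force: 0.0
```

>>> {"method": "carry_out", "body": {"rows": "0 0 0 0;0 0 0 0;0 0 0 0;0 0 -0.04 0;0 0 -0.09 0;0 0 -0.09 0;0 0 -0.09 0;0 0 -0.07 0.019;0 0 0 0;0 0 0 0"}}

```text
time: 15.35
ee_pos: [425.3, 119.1, 233.9]
tcp_rot: [0.727, 0.686, -0.0, -0.0]
force: [-0.7, 0.3, -3.7]
width: 13.7
finger_force: 39.9
```

Run:
```python
from h import *
go(414,321,235,86.6)
```

```text
t 15.3 at [425.3 119.1 233.9] yaw 86.7 tilt [-0. -0. -1.] w 13.7 F [-0.7  0.3 -3.7]
shares [ 0.8035 -0.0917 -0.0045] spin 0.0005
```

>>> {"method": "carry_out", "body": {"rows": "0.12 -0.03 -0.005 0;0.15 -0.03 0 0;0.15 -0.03 0 0;0.15 0 0 0;0.12 0 0 0;0.11 0 0 0;0 0 0 0;0 0 0 0;0 0 0 0"}}

```text
time: 16.25
ee_pos: [414.8, 319.0, 234.9]
tcp_rot: [0.728, 0.686, -0.001, -0.0]
force: [0.0, 0.2, -3.8]
width: 13.8
finger_force: 40.0
```

Run:
```python
from h import *
go(414,321,198,86.6)
s=robot.snapshot('side')
crop(s,230,210,130,110,5,'pics/c10.png')
```

```text
t 16.2 at [414.8 319.  234.9] yaw 86.6 tilt [-0.001 -0.001 -1.   ] w 13.8 F [ 0.   0.2 -3.8]
shares [ 0.0078 -0.0037  0.1475] spin -0.0001
```

View pics/c10.png

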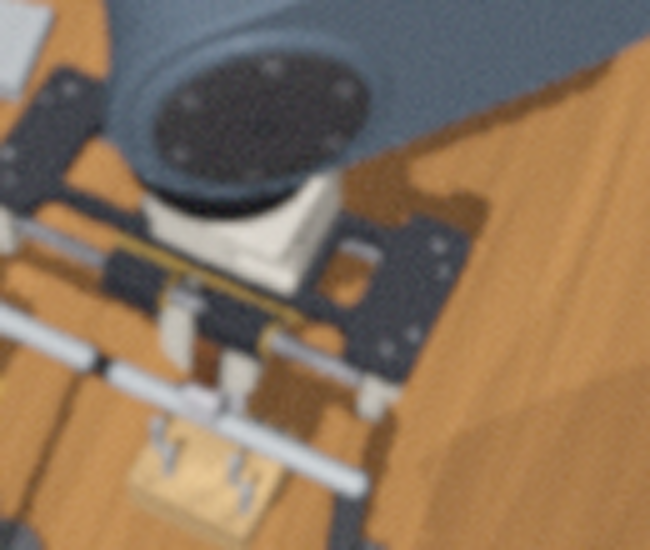

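The lip at crop (203,400) is over the rail, as for the first caddy. I'll lower.

>>> {"method": "carry_out", "body": {"rows": "0.007 0 0.04 0;0 0 0.04 0;0 0 0.04 0;0 0 0.02 0;0 0 0.01 0;0 0 0 0;0 0 0 0"}}

```text
time: 17.0
ee_pos: [415.3, 322.0, 198.1]
tcp_rot: [0.728, 0.686, 0.0, 0.0]
force: [-0.0, -0.1, -3.8]
width: 13.7
finger_force: 40.0
```

>>> {"method": "carry_out", "body": {"rows": "0 0 0.004 0;0 0 0 0;0 0 0.003 0;0 0 0 0;0 0 0 0"}}

```text
time: 17.5
ee_pos: [415.1, 321.9, 196.1]
tcp_rot: [0.728, 0.686, 0.0, -0.0]
force: [-0.3, 0.8, -4.1]
width: 13.9
finger_force: 40.0
```

>>> {"method": "carry_out", "body": {"rows": "0 0 0.003 0;0 0 0 0;0 0 0.002 0;0 0 0 0;0 0 0 0"}}

```text
time: 18.0
ee_pos: [415.1, 321.9, 195.0]
tcp_rot: [0.728, 0.686, 0.0, 0.0]
force: [-0.3, -0.7, -1.0]
width: 13.7
finger_force: 40.0
```

Run:
```python
from h import *
go(510,316.3,195,86.6)
```

```text
t 18.0 at [415.1 321.9 195. ] yaw 86.6 tilt [ 0.  0. -1.] w 13.7 F [-0.3 -0.7 -1. ]
shares [-0.000e+00  3.801e-01  1.000e-04] spin -0.0000
```

Contact (load taken by rail). Slide to the near pointer.

>>> {"method": "carry_out", "body": {"rows": "0 0.04 0 0;0 0.06 0 0;0 0.06 0 0;0 0.06 0 0;0 0.06 0 0;0 0.05 0 0;0 0.03 0 0;0 0.02 0 0;0 0 0 0;0 0 0 0"}}

```text
time: 19.0
ee_pos: [510.4, 316.3, 195.0]
tcp_rot: [0.728, 0.686, 0.001, 0.0]
force: [2.0, 0.3, -0.7]
width: 13.8
finger_force: 40.0
```

Run:
```python
from h import *
go(510,316.3,195,86.6)
s=robot.snapshot('side')
crop(s,180,210,100,100,5,'pics/c11.png')
```

```text
t 19.0 at [510.4 316.3 195. ] yaw 86.6 tilt [ 0.002  0.    -1.   ] w 13.8 F [ 2.   0.3 -0.7]
shares [-0.     -0.0016  0.0001] spin 0.0000
```

View pics/c11.png

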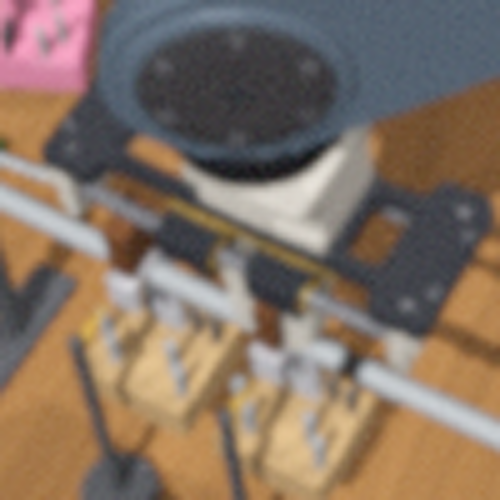

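Both caddies hang side by side at crop (165,340) and (315,420). I'll release the second and rise.

>>> {"method": "carry_out", "body": {"rows": "0 0 0 0;0 0 0 0;0 0 0 0;0 0 0 0;0 0 0 0;0 0 -0.06 0;0 0 -0.12 0;0 0 -0.16 0;0 0 -0.16 0;0 0 0 0", "gripper": 45}}

```text
time: 20.05
ee_pos: [511.4, 317.0, 325.6]
tcp_rot: [0.728, 0.686, 0.004, 0.001]
force: [-0.0, 0.2, -0.1]
width: 41.9
finger_force: 0.0
```

Run:
```python
from h import *
go(580,-148,330,90)
```

```text
t 20.1 at [511.4 317.  325.6] yaw 86.6 tilt [ 0.008  0.004 -1.   ] w 41.9 F [-0.   0.2 -0.1]
shares [-1.8405  0.3847 -0.0231] spin -0.0189
```

```bash
cat >> h.py <<'E'
def blobs(t):
    h=cv2.cvtColor(t,cv2.COLOR_BGR2HSV);m=((h[...,1]<75)).astype(np.uint8)*255;x0,y0,x1,y1=255,180,400,275
    q=np.zeros_like(m);q[y0:y1,x0:x1]=m[y0:y1,x0:x1];q=cv2.morphologyEx(q,cv2.MORPH_CLOSE,np.ones((3,3)))
    for c in cv2.findContours(q,0,1)[0]:
        (x,y),r=cv2.minEnclosingCircle(c)
        if r>4 and cv2.contourArea(c)>40:
            k=cv2.drawContours(np.zeros_like(m),[c],-1,255,-1);M=cv2.moments(c);p=(M['m10']/M['m00'],M['m01']/M['m00'])
            px=t[int(round(p[1])),int(round(p[0]))];bowl=px.sum()<250
            print('bowl' if bowl else 'ring',np.round(p,1),'r %.1f'%r,px,plane('top',p,45 if bowl else 14).round(1))
E
python3 - <<'E'
from h import *
t=robot.snapshot('top');s=robot.snapshot('side');cv2.imwrite('pics/top6.png',t);cv2.imwrite('pics/side6.png',s)
blobs(t)
o=np.zeros((600,800,3),np.uint8)
o[:400,:]=cv2.resize(t[175:275,220:420],(800,400),interpolation=2);o[400:,:400]=cv2.resize(s[115:235,230:370][:70],(400,200));o[400:,400:]=cv2.resize(s[210:310,165:265],(400,200))
cv2.imwrite('pics/c12.png',o)
E
```

```text
ring [309.5 244.7] r 7.9 [ 94 127 155] [ 438.8 -149.9   14. ]
ring [272.4 238.9] r 8.0 [147 201 233] [459.8 -27.2  14. ]
bowl [377.2 236.3] r 10.5 [52 51 51] [ 460.6 -369.9   45. ]
ring [274.9 200. ] r 8.2 [143 197 231] [590.3 -38.1  14. ]
ring [374.9 198.9] r 7.5 [145 200 232] [ 590.  -378.6   14. ]
bowl [308.1 200.7] r 10.1 [36 35 35] [ 581.7 -145.7   45. ]
bowl [343.8 198.3] r 10.1 [52 51 51] [ 588.1 -264.8   45. ]
ring [395.6 186.8] r 11.6 [241 243 244] [ 630.8 -453.5   14. ]
```

View pics/c12.png

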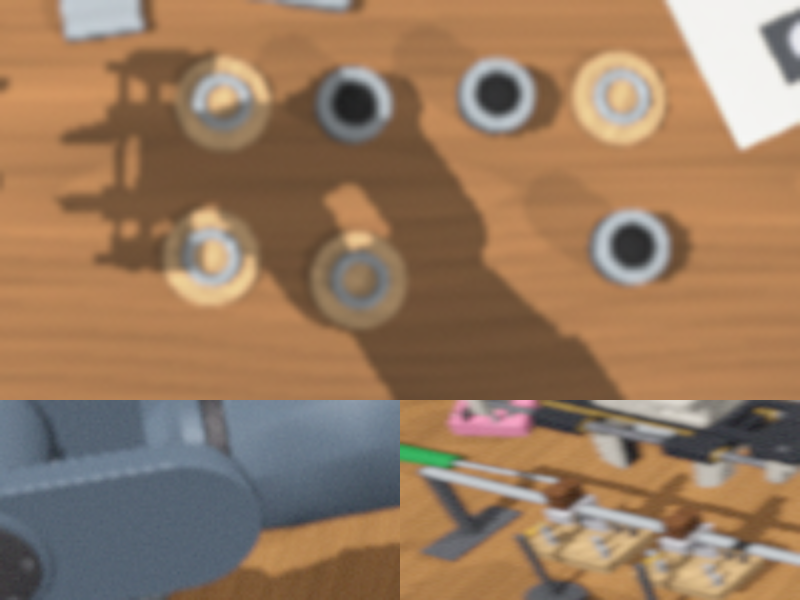

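Three bowls, at crop (353,103), (497,95) and (632,246), with four empty rings. The bottom-right inset shows both caddies hanging free. I'll cross-check positions in the unshadowed start pictures.

Run:
```python
from h import *
t=cv2.imread('pics/top0.png');s=cv2.imread('pics/side0.png')
blobs(t)
h=cv2.cvtColor(s,cv2.COLOR_BGR2HSV)
for x,y in((302,144),(320,197),(266,206),(302,220)):
    m=np.zeros(h.shape[:2],np.uint8);m[y-9:y+10,x-11:x+12]=((h[...,1]<85)&(h[...,2]>90))[y-9:y+10,x-11:x+12]
    c=max(cv2.findContours(m,0,1)[0],key=cv2.contourArea);(a,b),ax,_=cv2.fitEllipse(c);print('side ring',(round(a,1),round(b,1)),np.round(ax,1),plane('side',(a,b),14).round(1))
```

```text
ring [309.4 244.4] r 7.9 [129 177 216] [ 439.8 -149.7   14. ]
ring [272.4 238.9] r 7.9 [140 192 226] [459.8 -27.3  14. ]
bowl [377.2 236.4] r 10.5 [50 48 48] [ 460.5 -370.    45. ]
ring [275.3 200.1] r 7.7 [129 178 216] [589.8 -39.7  14. ]
ring [375.  198.8] r 7.6 [139 190 225] [ 590.2 -378.8   14. ]
bowl [308.3 200.8] r 10.0 [46 45 45] [ 581.3 -146.4   45. ]
bowl [343.8 198.3] r 10.1 [50 50 50] [ 588.1 -264.8   45. ]
ring [395.6 186.8] r 11.6 [237 240 241] [ 630.8 -453.5   14. ]
side ring (301.9, 141.9) [10.3 14.3] [ 586.8 -377.7   14. ]
side ring (320.1, 194.8) [13.  15.5] [ 436.8 -149.    14. ]
side ring (266.1, 203.7) [13.4 15.8] [587.6 -39.2  14. ]
side ring (301.8, 219.3) [13.8 16.7] [457.2 -26.7  14. ]
```

>>> {"method": "carry_out", "body": {"rows": "-0.19 0.04 0 -0.019;-0.19 0.03 0 0;-0.19 0.03 0 0;-0.19 0.03 0 0;-0.19 0.03 0 0;-0.19 0.03 0 0;-0.19 0.03 0 0;-0.19 0.03 0 0;-0.19 0.03 0 0;-0.14 0 0 0", "gripper": 100}}

```text
time: 21.15
ee_pos: [576.9, -149.3, 317.9]
tcp_rot: [0.707, 0.707, -0.001, -0.001]
force: [-0.2, 0.4, -0.8]
width: 93.1
finger_force: 0.0
```

Run:
```python
from h import *
go(580.5,-146,110,90)
s=robot.snapshot('side');cv2.imwrite('pics/side7.png',s)
h=cv2.cvtColor(s,cv2.COLOR_BGR2HSV)
print(proj('side',(580.5,-146,50)),proj('top',(580.5,-146,50)))
```

```text
t 21.1 at [ 576.9 -149.3  317.9] yaw 89.9 tilt [-0.003  0.001 -1.   ] w 93.1 F [-0.2  0.4 -0.8]
shares [0.0128 0.0166 0.8315] spin -0.0003
[280.77363691 175.47344436] [308.35141389 200.78677958]
```

>>> {"method": "carry_out", "body": {"rows": "0.013 0.016 0.18 0;0 0 0.19 0;0 0 0.19 0;0 0 0.18 0;0 0 0.15 0;0 0 0.1 0;0 0 0.08 0;0 0 0.05 0;0 0 0 0;0 0 0 0"}}

```text
time: 22.2
ee_pos: [581.2, -143.4, 40.1]
tcp_rot: [0.707, 0.707, -0.0, -0.0]
force: [-0.5, -0.8, 0.3]
width: 93.1
finger_force: 0.0
```

>>> {"method": "carry_out", "body": {"rows": "0 0 0 0;0 0 0 0;0 0 0 0;0 0 0 0;0 0 0 0;0 0 0 0;0 0 0 0;0 0 0 0", "gripper": 0, "squeeze": 30}}

```text
time: 23.0
ee_pos: [581.4, -143.5, 40.1]
tcp_rot: [0.707, 0.707, 0.0, 0.0]
force: [-0.9, -0.2, 2.0]
width: 59.4
finger_force: 30.0
```

Run:
```python
from h import *
go(588.7,-39.4,75,90)
print(robot.observe()['finger_force'])
```

```text
t 23.0 at [ 581.4 -143.5   40.1] yaw 90.0 tilt [ 0. -0. -1.] w 59.4 F [-0.9 -0.2  2. ]
shares [ 0.4165  0.0295 -0.1398] spin 0.0000
30.000448934733868
```

>>> {"method": "carry_out", "body": {"rows": "0 0 -0.06 0;0 0 -0.08 0;0.1 0.01 0 0;0.12 0.01 0 0;0.11 0.01 0 0;0.094 0 0 0;0 0 0 0;0 0 0 0;0 0 0 0"}}

```text
time: 23.9
ee_pos: [588.6, -38.2, 75.1]
tcp_rot: [0.707, 0.707, -0.0, 0.0]
force: [-0.9, -0.4, -3.4]
width: 59.5
finger_force: 30.0
```

Run:
```python
from h import *
go(588.7,-36.9,54.5,90)
s=robot.snapshot('side');cv2.imwrite('pics/side8.png',s)
p=proj('side',(588.7,-39.4,50));print(p,'F',robot.observe()['finger_force'])
x,y=p.astype(int);crop(s,x-40,y-35,80,70,7,'pics/c13.png')
```

```text
t 23.9 at [588.6 -38.2  75.1] yaw 90.0 tilt [-0. -0. -1.] w 59.5 F [-0.9 -0.4 -3.4]
shares [0.0052 0.0003 0.0825] spin -0.0001
[265.83344145 196.44540574] F 29.998994786292315
```

View pics/c13.png

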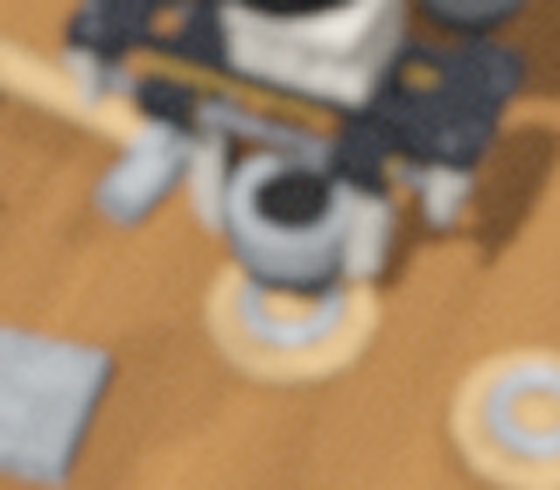

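I miscounted: that was the 15th picture, one over the limit of 14. I'll view no more and check by numbers only from here. It shows the bowl at crop (295,205) above its ring at (290,310). I'll lower.

>>> {"method": "carry_out", "body": {"rows": "0.005 0 0.04 0;0 0 0.03 0;0 0 0.012 0;0 0 0.004 0;0 0 0 0;0 0 0 0"}}

```text
time: 24.55
ee_pos: [589.0, -36.8, 53.9]
tcp_rot: [0.707, 0.707, -0.0, 0.0]
force: [-3.2, -2.1, 7.1]
width: 59.4
finger_force: 30.0
```

>>> {"method": "carry_out", "body": {"rows": "0 0 0.003 0;0 0 0 0;0 0 0 0"}}

```text
time: 24.85
ee_pos: [589.1, -36.9, 53.7]
tcp_rot: [0.707, 0.707, -0.0, 0.001]
force: [-3.9, -3.6, 12.6]
width: 59.4
finger_force: 30.0
```

Lateral force shows the bowl is about 1.5 mm too far in +x and +y. I'll shift and retry.

>>> {"method": "carry_out", "body": {"rows": "0 0 -0.008 0;-0.006 -0.006 0 0;0 0 0.006 0;0 0 0.002 0;0 0 0 0;0 0 0 0;0 0 0 0"}}

```text
time: 25.55
ee_pos: [588.3, -37.9, 53.7]
tcp_rot: [0.707, 0.707, 0.001, 0.001]
force: [0.3, -0.1, 9.3]
width: 59.3
finger_force: 30.0
```

>>> {"method": "carry_out", "body": {"rows": "0 0 0.002 0;0 0 0.002 0;0 0 0 0;0 0 0 0"}}

```text
time: 25.95
ee_pos: [588.8, -38.0, 53.4]
tcp_rot: [0.707, 0.707, 0.001, 0.002]
force: [0.2, -0.1, 14.7]
width: 59.5
finger_force: 30.0
```

Lateral forces are now near zero, so it is centred. Release.

>>> {"method": "carry_out", "body": {"rows": "0 0 -0.003 0;0 0 0 0;0 0 0 0;0 0 0 0;0 0 0 0;0 0 0 0;0 0 -0.1 0;0 0 -0.16 0;0 0 -0.16 0;0 0 0 0", "gripper": 100}}

```text
time: 26.95
ee_pos: [589.6, -38.0, 162.6]
tcp_rot: [0.707, 0.707, 0.003, 0.003]
force: [0.2, -1.1, -0.5]
width: 93.3
finger_force: 0.0
```

>>> {"method": "carry_out", "body": {"rows": "-0.18 0 0 0;-0.18 0 0 0;-0.18 0 0 0;-0.18 0 0 0;-0.18 0 0 0;0 0 0 0"}}

```text
time: 27.55
ee_pos: [586.4, -267.5, 156.3]
tcp_rot: [0.709, 0.706, -0.0, 0.0]
force: [-0.9, 0.8, -0.2]
width: 93.2
finger_force: 0.0
```

Run:
```python
from h import *
go(587,-265,40,90)
t=robot.snapshot('top');s=robot.snapshot('side');cv2.imwrite('pics/top9.png',t);cv2.imwrite('pics/side9.png',s)
blobs(t)
# dark mouth & band of seated bowl
def mouth(n,im,X,z=65):
    x,y=proj(n,(*X,z)).round().astype(int);r=im[y-10:y+11,x-10:x+11].sum(2);m=(r<260).astype(np.uint8)
    c=max(cv2.findContours(m,0,1)[0],key=cv2.contourArea);e=cv2.fitEllipse(c);return (np.array(e[0])+(x-10,y-10)).round(1),np.round(e[1],1),round(e[2])
for n,im in(('top',t),('side',s)):
    print(n,mouth(n,im,(588.5,-39)),proj(n,(588.5,-39,66)).round(1))
```

```text
t 27.6 at [ 586.4 -267.5  156.3] yaw 89.8 tilt [-0.    -0.001 -1.   ] w 93.2 F [-0.9  0.8 -0.2]
shares [0.0102 0.0025 0.4654] spin -0.0013
ring [272.5 264.6] r 28.7 [97 85 74] [375.3 -26.1  14. ]
ring [272.4 239. ] r 8.0 [156 214 239] [459.5 -27.2  14. ]
bowl [276.3 197.9] r 10.1 [53 52 51] [592.3 -41.2  45. ]
ring [356.8 229.2] r 64.7 [112  98  86] [ 487.8 -310.8   14. ]
top (array([276.2, 197.4]), array([8.8, 9.4]), 155) [276. 198.]
side (array([265.9, 193.5]), array([5.4, 8.7]), 87) [265.9 193.3]
```

```bash
cat >> h.py <<'E'
def mouth(n,im,X,z=65,w=12):
    x,y=proj(n,(*X,z)).round().astype(int);r=im[y-w:y+w+1,x-w:x+w+1].astype(int);m=((r.sum(2)<260)&(np.ptp(r,axis=2)<25)).astype(np.uint8)
    c=max(cv2.findContours(m,0,1)[0],key=cv2.contourArea);e=cv2.fitEllipse(c);p=np.array(e[0])+(x-w,y-w)
    print(n,p.round(1),np.round(e[1],1),'exp',proj(n,(*X,z)).round(1),'at',plane(n,p,z).round(1))
E
python3 - <<'E'
from h import *
s=cv2.imread('pics/side9.png');s0=cv2.imread('pics/side0.png')
for i in(s0,s):
    for X in((587,-265),(459.5,-370)):
        try: mouth('side',i,X,54)
        except Exception as e:print(e)
E
```

```text
side [292.  153.1] [4.2 7.7] exp [291.8 152.3] at [ 585.  -261.5   54. ]
side [334.8 145. ] [4.1 7.3] exp [334.5 144.3] at [ 457.4 -366.9   54. ]
side [292. 153.] [4.2 6.5] exp [291.8 152.3] at [ 585. -262.   54.]
side [334.6 145. ] [3.7 7.3] exp [334.5 144.3] at [ 457.9 -366.6   54. ]
```

>>> {"method": "carry_out", "body": {"rows": "0.012 0.002 0.1 0;0 0 0.12 0;0 0 0.11 0;0 0 0.08 0;0 0 0.055 0;0 0 0 0;0 0 0 0"}}

```text
time: 28.35
ee_pos: [588.1, -259.3, 41.8]
tcp_rot: [0.707, 0.707, 0.0, 0.0]
force: [0.2, -0.5, 0.1]
width: 92.8
finger_force: 0.0
```

>>> {"method": "carry_out", "body": {"rows": "0 0 0 0;0 0 0 0;0 0 0 0;0 0 0 0;0 0 0 0;0 0 0 0;0 0 0 0;0 0 0 0", "gripper": 0}}

```text
time: 29.15
ee_pos: [587.9, -259.8, 41.3]
tcp_rot: [0.707, 0.707, 0.0, 0.0]
force: [0.4, -0.0, 2.2]
width: 59.6
finger_force: 30.0
```

Run:
```python
from h import *
go(588.5,-378,75,90)
print(robot.observe()['finger_force'])
```

```text
t 29.1 at [ 587.9 -259.8   41.3] yaw 90.0 tilt [ 0. -0. -1.] w 59.6 F [ 0.4 -0.   2.2]
shares [-0.4728  0.0026 -0.1349] spin 0.0001
30.000266460701823
```

>>> {"method": "carry_out", "body": {"rows": "0 0 -0.06 0;0 0 -0.08 0;-0.1 0 0 0;-0.14 0.003 0 0;-0.13 0 0 0;-0.085 0 0 0;0 0 0 0;0 0 0 0;0 0 0 0"}}

```text
time: 30.05
ee_pos: [588.5, -372.4, 76.3]
tcp_rot: [0.707, 0.707, 0.0, -0.0]
force: [0.1, 0.7, -2.6]
width: 59.7
finger_force: 30.0
```

Run:
```python
from h import *
go(588.5,-373.5,54.5,90)
print(robot.observe()['finger_force'])
s=robot.snapshot('side')
try: mouth('side',s,(588.5,-378),53+12.7+20,9)
except Exception as e:print(e)
```

```text
t 30.1 at [ 588.5 -372.4   76.3] yaw 90.1 tilt [-0.001  0.001 -1.   ] w 59.7 F [ 0.1  0.7 -2.6]
shares [-0.0044  0.0002  0.0871] spin 0.0003
29.999437741935253
side [303.4 127. ] [4.2 6.7] exp [302.9 127.1] at [ 586.7 -379.2   85.7]
```

>>> {"method": "carry_out", "body": {"rows": "-0.003 0 0.04 0;0 0 0.03 0;0 0 0.008 0;0 0 0.004 0;0 0 0 0;0 0 0 0"}}

```text
time: 30.7
ee_pos: [588.5, -374.2, 55.7]
tcp_rot: [0.707, 0.707, -0.0, 0.0]
force: [-0.7, -0.3, -3.3]
width: 59.5
finger_force: 30.0
```

>>> {"method": "carry_out", "body": {"rows": "0 0 0.003 0;0 0 0.003 0;0 0 0 0;0 0 0 0"}}

```text
time: 31.1
ee_pos: [588.9, -374.4, 54.8]
tcp_rot: [0.707, 0.707, 0.0, 0.001]
force: [-0.4, 1.2, 4.6]
width: 59.5
finger_force: 30.0
```

>>> {"method": "carry_out", "body": {"rows": "0.003 0 0 0;0 0 0.003 0;0 0 0 0;0 0 0 0;0 0 0 0"}}

```text
time: 31.6
ee_pos: [589.1, -374.2, 54.6]
tcp_rot: [0.707, 0.707, -0.0, 0.001]
force: [-0.5, -0.6, 9.1]
width: 59.6
finger_force: 30.0
```

Centred. Release, then go up and over to the last bowl (459,-368).

>>> {"method": "carry_out", "body": {"rows": "0 0 -0.003 0;0 0 0 0;0 0 0 0;0 0 0 0;0 0 0 0;0 0 0 0;0 0 -0.1 0;0 0 -0.16 0;0 0 -0.16 0;0 0 0 0", "gripper": 100}}

```text
time: 32.6
ee_pos: [590.6, -374.9, 165.4]
tcp_rot: [0.707, 0.707, 0.001, 0.005]
force: [1.1, -1.0, 0.5]
width: 92.8
finger_force: 0.0
```

>>> {"method": "carry_out", "body": {"rows": "0 -0.15 0 0;0 -0.16 0 0;0.02 -0.15 0 0;0 -0.06 0 0;0 0 0 0;0 0 0 0"}}

```text
time: 33.2
ee_pos: [459.0, -368.7, 159.1]
tcp_rot: [0.707, 0.707, 0.0, 0.0]
force: [0.1, -1.1, 0.5]
width: 93.1
finger_force: 0.0
```

Run:
```python
from h import *
go(459,-369,41,90)
t=robot.snapshot('top');s=robot.snapshot('side');cv2.imwrite('pics/top10.png',t);cv2.imwrite('pics/side10.png',s)
for a in(('top',t,(588.5,-378),65),('side',s,(588.5,-378),65),('side',s,(459,-369),54),('side',s,(588.5,-39),65)):
    try: mouth(*a)
    except Exception as e:print(e)
```

```text
t 33.2 at [ 459.  -368.7  159.1] yaw 90.0 tilt [ 0. -0. -1.] w 93.1 F [ 0.1 -1.1  0.5]
shares [-0.0011 -0.      0.4725] spin -0.0000
top [387.9 204.4] [ 7.7 12.6] exp [379.1 196.8] at [ 563.  -405.8   65. ]
side [302.9 131.5] [3.4 6.9] exp [302.5 131.4] at [ 587.  -378.3   65. ]
side [334.6 145. ] [3.8 7.2] exp [334.5 144.5] at [ 457.9 -366.2   54. ]
side [266.  193.5] [5.6 9.1] exp [265.9 193.5] at [588.  -39.2  65. ]
```

>>> {"method": "carry_out", "body": {"rows": "0.001 0 0.1 0;0 0 0.12 0;0 0 0.11 0;0 0 0.08 0;0 0 0.062 0;0 0 0 0;0 0 0 0"}}

```text
time: 34.0
ee_pos: [459.0, -368.4, 41.5]
tcp_rot: [0.707, 0.707, 0.0, 0.0]
force: [-0.1, -0.6, 0.3]
width: 92.8
finger_force: 0.0
```

>>> {"method": "carry_out", "body": {"rows": "0 0 0 0;0 0 0 0;0 0 0 0;0 0 0 0;0 0 0 0;0 0 0 0;0 0 0 0;0 0 0 0", "gripper": 0}}

```text
time: 34.8
ee_pos: [458.6, -368.4, 41.3]
tcp_rot: [0.707, 0.707, 0.0, 0.0]
force: [-0.6, -0.1, 4.0]
width: 59.9
finger_force: 30.0
```

>>> {"method": "carry_out", "body": {"rows": "0 0 -0.06 0;0 0 -0.08 0;0 0 0 0;0 0 0 0"}}

```text
time: 35.2
ee_pos: [458.4, -368.2, 76.3]
tcp_rot: [0.707, 0.707, 0.0, 0.0]
force: [-0.3, -0.9, -4.1]
width: 59.7
finger_force: 30.0
```

Run:
```python
from h import *
go(438,-149,76,90)
print(robot.observe()['finger_force'])
```

```text
t 35.2 at [ 458.4 -368.2   76.3] yaw 90.0 tilt [ 0. -0. -1.] w 59.7 F [-0.3 -0.9 -4.1]
shares [ 8.767e-01 -8.160e-02  8.000e-04] spin 0.0001
29.998991936445236
```

>>> {"method": "carry_out", "body": {"rows": "0.12 -0.02 0 0;0.16 -0.02 0 0;0.16 -0.02 0 0;0.16 -0.02 0 0;0.15 -0.002 0 0;0.127 0 0 0;0 0 0 0;0 0 0 0;0 0 0 0"}}

```text
time: 36.1
ee_pos: [437.9, -149.6, 75.8]
tcp_rot: [0.707, 0.707, -0.0, -0.0]
force: [-0.5, -0.0, -3.3]
width: 59.7
finger_force: 30.0
```

Run:
```python
from h import *
go(438,-149,55.5,90)
print(robot.observe()['finger_force'])
s=robot.snapshot('side')
try: mouth('side',s,(438,-149),89,10)
except Exception as e:print(e)
```

```text
t 36.1 at [ 437.9 -149.6   75.8] yaw 90.0 tilt [-0.  0. -1.] w 59.7 F [-0.5 -0.  -3.3]
shares [0.0023 0.0002 0.0814] spin -0.0001
29.99902993440628
side [323.1 179.9] [6.1 8.6] exp [322.3 179.5] at [ 435.1 -148.3   89. ]
```

>>> {"method": "carry_out", "body": {"rows": "0 0 0.04 0;0 0 0.03 0;0 0 0.008 0;0 0 0.004 0;0 0 0 0;0 0 0 0"}}

```text
time: 36.75
ee_pos: [438.0, -149.0, 55.7]
tcp_rot: [0.707, 0.707, 0.0, 0.0]
force: [-1.0, -0.4, -3.1]
width: 59.7
finger_force: 30.0
```

>>> {"method": "carry_out", "body": {"rows": "0 0 0.002 0;0 0 0.002 0;0 0 0 0;0 0 0 0"}}

```text
time: 37.15
ee_pos: [438.1, -149.0, 54.8]
tcp_rot: [0.707, 0.707, 0.0, 0.0]
force: [0.8, 0.4, 0.0]
width: 59.7
finger_force: 30.0
```

>>> {"method": "carry_out", "body": {"rows": "0 0 0.002 0;0 0 0.002 0;0 0 0 0;0 0 0 0"}}

```text
time: 37.55
ee_pos: [438.3, -149.0, 54.5]
tcp_rot: [0.707, 0.707, 0.0, 0.0]
force: [-3.3, 3.0, 14.5]
width: 59.7
finger_force: 30.0
```

>>> {"method": "carry_out", "body": {"rows": "0 0 -0.006 0;0.004 -0.004 0 0;0 0 0.004 0;0 0 0.002 0;0 0 0 0;0 0 0 0"}}

```text
time: 38.15
ee_pos: [438.0, -148.6, 54.6]
tcp_rot: [0.707, 0.707, 0.0, 0.001]
force: [0.1, -1.0, 12.7]
width: 59.5
finger_force: 30.0
```

Centred. Release, then retreat clear of everything for a numeric check.

>>> {"method": "carry_out", "body": {"rows": "0 0 -0.003 0;0 0 0 0;0 0 0 0;0 0 0 0;0 0 0 0;0 0 0 0;0 0 -0.1 0;0 0 -0.16 0;0 0 -0.16 0;0 0 0 0", "gripper": 100}}

```text
time: 39.15
ee_pos: [439.0, -148.9, 163.6]
tcp_rot: [0.707, 0.707, 0.001, 0.004]
force: [0.3, -1.4, -0.4]
width: 93.1
finger_force: 0.0
```

>>> {"method": "carry_out", "body": {"rows": "-0.12 -0.1 -0.1 0;-0.14 -0.08 -0.1 0;-0.14 -0.08 -0.1 0;-0.14 -0.08 0 0;-0.16 -0.06 0 0;-0.18 0 0 0;-0.18 0 0 0;-0.18 0 0 0;-0.1 0 0 0;0 0 0 0"}}

```text
time: 40.15
ee_pos: [336.3, -485.4, 232.8]
tcp_rot: [0.708, 0.706, -0.0, -0.0]
force: [0.3, 0.6, -0.0]
width: 92.8
finger_force: 0.0
```

Run:
```python
from h import *
go(175,-521,232,90)
t=robot.snapshot('top');s=robot.snapshot('side');cv2.imwrite('pics/top11.png',t);cv2.imwrite('pics/side11.png',s)
blobs(t)
for X in((588.5,-39),(588.5,-378),(438,-149)):
    for n,im in(('top',t),('side',s)):
        try: mouth(n,im,X,65)
        except Exception as e:print(e)
for n,im,B in(('top',t,((150,184,166,198),(150,210,166,224))),('side',s,((196,248,214,268),(224,255,250,285)))):
  for x0,y0,x1,y1 in B:
    r=im[y0:y1,x0:x1].astype(int);m=((r[...,2]<125)&(r[...,2]-r[...,0]>22)).astype(np.uint8)
    k,l,st,ce=cv2.connectedComponentsWithStats(m);i=1+np.argmax(st[1:,4]);c=ce[i]+(x0,y0)
    print(n,c.round(1),st[i],'grip',plane(n,c,197).round(1))
print(proj('side',(510.4,316.3,197)),proj('top',(510.4,316.3,197)))
```

```text
t 40.1 at [ 336.3 -485.4  232.8] yaw 89.9 tilt [-0.001  0.001 -1.   ] w 92.8 F [ 0.3  0.6 -0. ]
shares [-0.1438 -0.6451  0.0034] spin -0.0006
bowl [311.6 243.7] r 10.3 [49 49 48] [ 440.5 -152.6   45. ]
ring [272.4 238.9] r 7.9 [146 201 232] [459.6 -27.2  14. ]
bowl [276.3 197.9] r 10.1 [46 45 45] [592.2 -41.2  45. ]
bowl [378.6 196.8] r 10.7 [51 49 50] [ 591.9 -382.2   45. ]
ring [395.6 186.8] r 11.6 [238 241 242] [ 630.8 -453.5   14. ]
top [276.2 197.4] [9.2 9.9] exp [276. 198.] at [590.3 -39.7  65. ]
side [266.  193.6] [5.7 9.8] exp [265.9 193.5] at [588.  -38.8  65. ]
top [379.4 196.1] [8.4 9.5] exp [379.1 196.8] at [ 590.9 -379.2   65. ]
side [302.9 131.5] [3.4 6.9] exp [302.5 131.4] at [ 587.  -378.3   65. ]
top [311.6 243.5] [9.5 9.7] exp [311.3 244.1] at [ 439.8 -149.9   65. ]
side [322.  184.5] [5.4 8.6] exp [321.5 184.5] at [ 436.5 -149.7   65. ]
top [159.4 189.9] [ 6  4  8  5 36] grip [594.9 312.9 197. ]
top [155.8 218.2] [ 0  6 11  6 38] grip [510.6 321.5 197. ]
side [206.9 254.9] [  6   0  12  17 113] grip [592.  305.3 197. ]
side [236.2 270.4] [ 7  8 14 17 92] grip [508. 314. 197.]
[234.85547302 270.84793301] [157.56721031 218.30214022]
```

All three bowls are upright in their rings, and both hooks are in line with the pointers in both views. Handing in.

```bash
python3 -c "
from station import robot
print(robot.job_done())"
```

```text
the job is handed in; nothing more can be done
None
```

The job is handed in, with no verdict shown: both caddies hang about 1 to 2 mm from their pointers, all three bowls sit upright in their own rings, and everything is released; I viewed 15 pictures, one over the limit of 14.

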